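Step the gem lamp's filter wheel round to blue

TASK

Bring the blue filter into use on the gem inspection lamp: gently push the filter wheel round by the black tabs on its rim, without pinching them, until the blue glass has clicked in under the stage, in the light path. Keep off the filter glasses, do not shove or lift the lamp, and leave the ring on its stage and the things around it where they are.

Things in the scene. Friction and masses are not known exactly. Their poses are not given: they have to be found in the camera images.
- lamp: Gem inspection lamp, white, standing loose on rubber feet (about 2.7 kg; slides if pushed with over about 10 N). Origin on the bench under the wheel's axle; x to its rear, y left, z up. Housing x -44 to 164, y -78 to 78 mm, top z 57 mm; lamp house at the rear x 101 to 163, y -70 to 70 mm, top z 104 mm. From above the wheel is open at its front and both sides.
- stage (a point): Centre of the stage glass, upper face: clear glass in a dark steel ring 72 mm across, 86 to 92 mm above the bench, 42 mm behind the axle, over the light path, on an arm 24 mm wide from the lamp house.
- wheel (a joint): Wheel angle, rad, anticlockwise from above; at 0 its axes are the lamp's. Sprung click stops at each multiple of pi/3; pushed past half way (0.52 rad) it snaps to the next. Leaving a stop takes about 2.5 N at a tab. Limits -4.45, 4.45. Filter in the light path: clear at 0, orange pi/3, red 2pi/3, blue pi and -pi (same place), green -2pi/3, yellow -pi/3.
- axle (a point): The filter wheel's upright axle, at the underside of the disc, 61 mm above the bench; axes as the lamp's. Aluminium disc 130 mm across, 61 to 69 mm above the bench; dark hub 24 mm across, up to 78 mm. The disc overhangs the housing's front by 21 mm.
- filters: The six filter glasses set in the wheel, each 28 mm across, centres 42 mm from the axle, 60 deg apart, faces 70.5 mm above the bench. Anticlockwise from above: clear, yellow, green, blue, red, orange. Origin on the axle, 61 mm above the bench; x points to the clear filter. Not to be touched.
- blue_filter (a point): Centre of the blue filter's upper face; turns with the wheel.
- light_path (a point): The light path, fixed to the lamp, under the middle of the stage: 42 mm from the axle towards the lamp's rear (+x), 70.5 mm above the bench. The filter that stands here is the one in use.
- ring: Gold ring with a red stone, 22 mm across, 3 mm thick, lying on the stage glass (its underside at z 92 mm). Origin at the centre of its underside. Bystander.
- loupe: Folding loupe lying on the bench beside the lamp, 63 x 27 x 13 mm, black and steel. Origin near its middle, on the bench. Bystander.
- bur_tin: Round open steel tin of burs on the bench, 68 mm across, 22 mm high. Origin at the centre of its underside. Bystander.
- bur_block: Wooden block with upright burs on the bench, 60 x 60 mm, 55 mm high with the burs. Origin at the centre of its underside. Bystander.
- tab0 (a point): Black push tab 1 of 6, on the wheel's rim, between two filters: an upright fin pointing outwards from 62 to 90 mm from the axle (it stands 25 mm out of the rim), 6 mm thick, z 60 to 80 mm. This point: its top edge, 80 mm from the axle; in the wheel's frame at 30 deg anticlockwise from x.
- tab1 (a point): Black push tab 2 of 6, on the wheel's rim, between two filters: an upright fin pointing outwards from 62 to 90 mm from the axle (it stands 25 mm out of the rim), 6 mm thick, z 60 to 80 mm. This point: its top edge, 80 mm from the axle; in the wheel's frame at 90 deg anticlockwise from x.
- tab2 (a point): Black push tab 3 of 6, on the wheel's rim, between two filters: an upright fin pointing outwards from 62 to 90 mm from the axle (it stands 25 mm out of the rim), 6 mm thick, z 60 to 80 mm. This point: its top edge, 80 mm from the axle; in the wheel's frame at 150 deg anticlockwise from x.
- tab3 (a point): Black push tab 4 of 6, on the wheel's rim, between two filters: an upright fin pointing outwards from 62 to 90 mm from the axle (it stands 25 mm out of the rim), 6 mm thick, z 60 to 80 mm. This point: its top edge, 80 mm from the axle; in the wheel's frame at 210 deg anticlockwise from x.
- tab4 (a point): Black push tab 5 of 6, on the wheel's rim, between two filters: an upright fin pointing outwards from 62 to 90 mm from the axle (it stands 25 mm out of the rim), 6 mm thick, z 60 to 80 mm. This point: its top edge, 80 mm from the axle; in the wheel's frame at 270 deg anticlockwise from x.
- tab5 (a point): Black push tab 6 of 6, on the wheel's rim, between two filters: an upright fin pointing outwards from 62 to 90 mm from the axle (it stands 25 mm out of the rim), 6 mm thick, z 60 to 80 mm. This point: its top edge, 80 mm from the axle; in the wheel's frame at 330 deg anticlockwise from x.
- tabs: All six black push tabs on the wheel's rim together, one between each two filters; they turn with the wheel. Origin on the axle, 61 mm above the bench, axes as the filters' body.

How it is judged:
By the outcome, as a careful person would: the job done as asked, in the order asked, and still so for the second after the job is handed in, with the robot touching nothing.
It also fails if it takes over 58 s, if anything falls off the work surface, if the arm or the gripper's body presses on something with over 40 N, if the wrist force passes 120 N, or if a joint passes its speed limit or range.

ROBOT

A 6-joint arm with a two-finger parallel gripper is mounted at the origin on the work surface. World frame = base frame: x ahead of the robot, y to its left, z up, the work surface at z = 0. Lengths are in mm, angles in rad, forces in N, time in s.
With the tool pointing down it reaches from about 325 to 875 mm from the base axis. Payload 4.4 kg.
Tool frame: the origin (TCP) lies between the finger pads; the fingertips stand 25 mm ahead of it and the grasp point (between the pads) lies 6 mm ahead of it; z points along the fingers, y is the line along which they close (so a half turn about z gives the same grasp; the last joint's range is limited). The gripper opens to 85 mm and grips with 20 to 120 N. Pads are 22 mm wide; open, the fingers measure 114 mm over their backs; the gripper's body (76 mm by 85 mm) begins 54 mm behind the grasp point. The pads swing forward as they close: fully open they stand 13 mm farther back than shut.
Start: joints at [1.014, 0.207, 1.542, -0, 1.393, -0.15], TCP at [226.993, 528.301, 256.282] pointing down, gripper open.
Joint ranges: [-2.73, 2.73], [-0.86, 2.22], [0.23, 2.46], [-1.11, 4.25], [0.08, 2.63], [-2.82, 2.82]. Speed limits (rad/s): [2.79, 2.79, 3.14, 3.14, 3.14, 3.14].

INTERFACE

Orientations are given as a unit quaternion [w, x, y, z].
In Python, from bench import * gives the robot as it stands.
- The arm moves only by the tool arm_command, never from a script. Its argument "steps" is a list of rows, each an object with "slide": the shift along the tool's x, y, z in cm, a list of three; "yaw": the turn about the tool's z in degrees; "gripper": the finger opening in cm, from 0 to 8.54. A call has 1 to 8 rows; each row is the pose to reach, as a shift and turn from the pose commanded when the call began, along the tool's axes at that moment; what a row does not reach only later rows make up. A row lasts 1/10 s, in which the tool goes at most 50 mm and 8.59 degrees, less where a joint would pass 70% of its speed; a pose out of reach is approached as far as the arm can. A call with a gripper value outside its range is refused whole. The fingers move at their own pace and stop on an object; "force" is the grip in N (left out, the last holds). Time passes only in rows, so rows that repeat a pose let the fingers close. It gives the time, the measured TCP pose, the force, the opening and the grip force at its end, in the units of the state.
- get_state(): the state, without advancing time (a new reading comes with each control period).
- capture(name): name is "scene" or "top" or "wrist"; returns the picture (480x640x3 uint8, red, green, blue); there is no depth.
- calibration(name): a dict with "K" (3x3 intrinsics, pixels), "rvec" (rotation vector, rad) and "tvec" (3), from world to camera coordinates, as OpenCV has them; the wrist camera has in their place "tool_from_camera" (4x4, takes a point from camera to tool coordinates, whose origin is the TCP and whose axes are the flange's). Camera axes: x right, y down, z forward; pixel columns grow to the right and rows downward; lengths in mm; the calibration is good to about 2 mm. A picture is of the moment at which its call begins: read the wrist's pose just before it. calibration takes no time and is no camera call.
- close_job(): hands the job in; it is judged then, once.
The state is a dict: "time": time; "joints": joint angles; "dq": joint speeds; "effort": joint torques, N m; "eef_pos": TCP position; "tool_rot": TCP orientation; "wrist_force": force on the tool from outside, world axes, zero at the start; "torque": the same for the moment, N m; "opening": finger opening in mm; "grasp_force": force on a finger pad.
Only numpy, scipy, OpenCV 4.12 (cv2) and the standard library are available. Lean on these libraries where they do the work, as an engineer would, in place of code of your own. Each camera call takes 0.05 s, during which the arm holds its last target. There are 200 camera calls.

## Working session

There is one attempt and no reset: what is moved stays moved. The work goes in short steps, Python scripts to look and compute and a tool call to move; the robot and the scene stay as the last step left them, time stands still between calls to the robot, and variables do not carry over. Pictures are saved under pics/ and viewed, at most 10 in all, crops included, and the job is handed in when it is done.

Besides the shell and the picture viewer there is one more tool, called after "Emit:" as name(argument=value, ...) on one line, values as JSON. arm_command: Moves the arm, as the interface text tells. Its arguments: {"type":"object","properties":{"steps":{"type":"array"},"force":{"type":"number"}},"required":["steps"]}

```bash
mkdir -p pics; python3 - <<'E'
from bench import *
import cv2
s=get_state(); print({k:s[k] for k in('time','eef_pos','tool_rot','opening')})
for n in('scene','top'):
    cv2.imwrite(f'pics/{n}0.png',cv2.cvtColor(capture(n),cv2.COLOR_RGB2BGR)); print(n,calibration(n))
print(calibration('wrist'))
E
```

```text
{'time': 0.0, 'eef_pos': array([226.62207686, 527.670088  , 255.10294412]), 'tool_rot': array([-4.00674490e-04,  2.01506160e-01,  9.79486544e-01, -1.10284396e-03]), 'opening': 85.34335767217864}
scene {'K': array([[551.03338675,   0.        , 322.09039187],
       [  0.        , 551.03338675, 239.73153994],
       [  0.        ,   0.        ,   1.        ]]), 'rvec': array([ 0.80460267,  2.65211273, -1.01435457]), 'tvec': array([ 505.67536462, -250.0849827 , 1092.45019806])}
top {'K': array([[618.9758687 ,   0.        , 322.11581579],
       [  0.        , 618.9758687 , 246.73120501],
       [  0.        ,   0.        ,   1.        ]]), 'rvec': array([ 2.14453988, -2.18542225,  0.11541462]), 'tvec': array([  56.84569608,  614.63265689, 1124.33384204])}
{'K': array([[394.1608042 ,   0.        , 314.28370211],
       [  0.        , 394.1608042 , 234.80786123],
       [  0.        ,   0.        ,   1.        ]]), 'tool_from_camera': array([[ 5.72350687e-05, -9.63181707e-01, -2.68851251e-01,
         7.02409895e+01],
       [ 9.99999783e-01,  2.31527758e-04, -6.16579780e-04,
        -2.08675922e-01],
       [ 6.56124893e-04, -2.68851158e-01,  9.63181512e-01,
        -1.18219972e+02],
       [ 0.00000000e+00,  0.00000000e+00,  0.00000000e+00,
         1.00000000e+00]])}
```

View pics/top0.png

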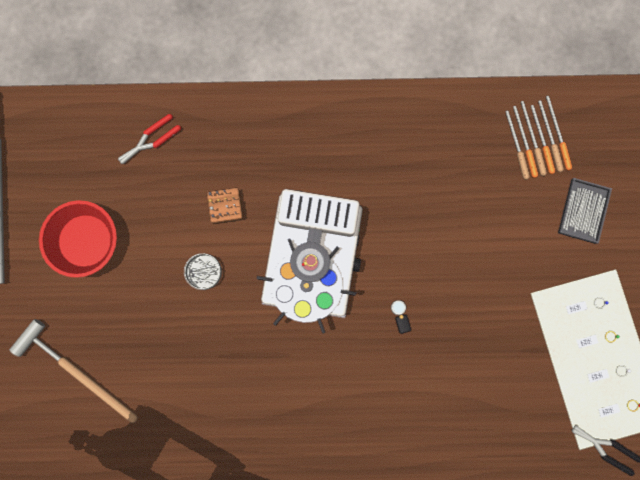

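View pics/scene0.png

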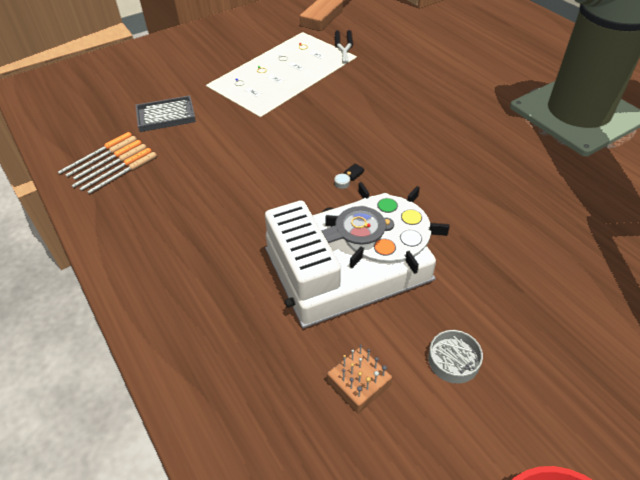

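The top view shows the lamp at about (310,265), with its rear pointing up in the image. Clear is at (285,294), yellow (303,309), green (325,300), blue (329,278) and orange (288,270). Red is under the stage, so the wheel is at 2π/3 and needs +60° anticlockwise. The front-left tab at (279,319) is easy to reach. The scene view agrees.

```bash
cat > h.py <<'E'
from bench import *
import cv2, numpy as np
def ray(n,px,z):
    c=calibration(n);R=cv2.Rodrigues(c['rvec'])[0];o=-R.T@c['tvec']
    d=R.T@np.linalg.inv(c['K'])@np.array([px[0],px[1],1.]);return (o+d*(z-o[2])/d[2])[:2]
H={'orange':(8,20),'yellow':(24,34),'green':(45,80),'blue':(105,130)}
def wheel(n,img,box):
    hsv=cv2.cvtColor(img,cv2.COLOR_RGB2HSV);x0,y0,x1,y1=box;out={}
    for k,(a,b) in H.items():
        m=np.zeros(hsv.shape[:2],np.uint8);m[y0:y1,x0:x1]=cv2.inRange(hsv,(a,130,80),(b,255,255))[y0:y1,x0:x1]
        c=max(cv2.findContours(m,0,1)[0],key=cv2.contourArea,default=None)
        if c is not None:
            (u,v),(w,h),_=cv2.minAreaRect(c);out[k]=(u,v,w,h,*ray(n,(u,v),70.5))
    return out
A={'yellow':60,'green':120,'blue':180,'orange':300}
def fit(out,keys):
    a=np.radians([A[k] for k in keys]);P=42*np.c_[np.cos(a),np.sin(a)];Q=np.array([out[k][4:] for k in keys])
    p=P-P.mean(0);q=Q-Q.mean(0);z=((q[:,0]+1j*q[:,1])*(p[:,0]-1j*p[:,1])).sum();th=np.angle(z)
    R=np.array([[np.cos(th),-np.sin(th)],[np.sin(th),np.cos(th)]]);t=Q.mean(0)-R@P.mean(0)
    return t,np.degrees(th),np.linalg.norm(P@R.T+t-Q,axis=1)
E
python3 - <<'E'
from h import *
np.set_printoptions(precision=1,suppress=True)
for n,b in(('top',(262,230,365,335)),('scene',(320,190,450,270))):
    o=wheel(n,cv2.cvtColor(cv2.imread(f'pics/{n}0.png'),cv2.COLOR_BGR2RGB),b)
    for k in o: print(n,k,np.array(o[k]))
    for ks in(list(o),['yellow','green','orange']):print(fit(o,ks))
t=cv2.imread('pics/top0.png')[230:340,250:375];cv2.imwrite('pics/c.png',cv2.resize(t,None,fx=5,fy=5,interpolation=2))
for p in((279,319),(324,325),(263,278)):print(ray('top',p,80))
E
```

```text
top orange [292.  319.5  60.   29.  481.8 101.5]
top yellow [302.  308.5  13.   14.  501.   83.3]
top green [324.  300.   12.   14.  515.4  43.6]
top blue [329.  278.3  11.1  15.  554.2  33.9]
(array([512.6,  76.1]), np.float64(152.77269618630717), array([33.2, 38.2,  9.5, 23.3]))
(array([506.8,  88. ]), np.float64(178.1086689131938), array([35. , 13.4, 24.2]))
scene orange [431.5 206.5  33.   35.  463.2  84.3]
scene yellow [411.  217.   12.   18.  502.6  84. ]
scene green [387.  205.   12.   16.  516.4  44.2]
(array([494. ,  84.8]), np.float64(-149.6341068893464), array([22.1, 42. , 24.4]))
(array([494. ,  84.8]), np.float64(-149.6341068893464), array([42. , 24.4, 22.1]))
[483.2 124. ]
[471.1  44.5]
[556.4 151.8]
```

View pics/c.png

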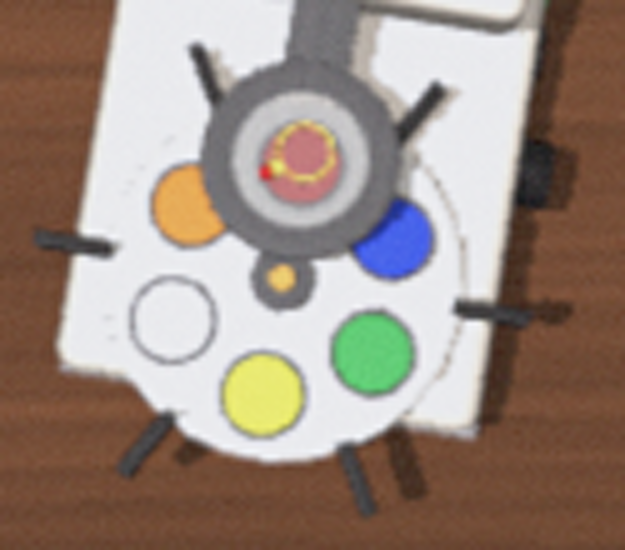

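The crop shows red under the stage ring and blue on the right next to it. The hub is at top pixel (306.4,285.6) and clear at (284.4,294). The front-left tab runs from about (284,313) to (275,324). The orange mask caught wood, so I'll fit using clear, yellow, green and the hub.

```bash
python3 - <<'E'
from h import *
np.set_printoptions(precision=1,suppress=True)
img=cv2.cvtColor(cv2.imread('pics/top0.png'),cv2.COLOR_BGR2RGB)
o=wheel('top',img,(262,230,365,335)); A['clear']=0
o['clear']=(0,0,0,0,*ray('top',(284.4,294),70.5))
t,th,e=fit(o,['clear','yellow','green']);print(t,th,e,'hub',ray('top',(306.4,285.6),78))
s=get_state();yaw=th-120;print('lamp yaw',yaw)
from scipy.spatial.transform import Rotation as R
q=s['tool_rot'];M=R.from_quat([*q[1:],q[0]]).as_matrix();print(M)
c,sn=np.cos(np.radians(yaw)),np.sin(np.radians(yaw));L=np.array([[c,-sn],[sn,c]])
for a in(120,125,130,150,180,195):
    a=np.radians(a);w=t+L@(84*np.array([np.cos(a),np.sin(a)]));print(w,'slide mm',M.T@(np.r_[w,90]-s['eef_pos']))
print('tool y world deg',np.degrees(np.arctan2(M[1,1],M[0,1])))
E
```

```text
[542.2  75.7] 110.13080397504379 [0.7 0.5 0.2] hub [541.5  74.6]
lamp yaw -9.86919602495621
[[-0.9  0.4 -0. ]
 [ 0.4  0.9 -0. ]
 [ 0.  -0.  -1. ]]
[513.3 154.6] slide mm [-410.8 -229.4  165.6]
[506.6 151.7] slide mm [-405.7 -234.6  165.6]
[500.1 148.3] slide mm [-401.  -240.3  165.6]
[477.8 129.5] slide mm [-388.  -266.4  165.7]
[459.5  90.1] slide mm [-386.7 -309.9  165.7]
[458.6  68.2] slide mm [-394.5 -330.4  165.8]
tool y world deg 66.75175442470196
```

Emit:
arm_command(steps=[{"slide":[-4.1,-2.3,0],"yaw":5,"gripper":0},{"slide":[-8.2,-4.6,0],"yaw":11,"gripper":0},{"slide":[-12.3,-6.9,1],"yaw":17,"gripper":0},{"slide":[-16.4,-9.2,2],"yaw":23,"gripper":0},{"slide":[-20.5,-11.5,3],"yaw":29,"gripper":0},{"slide":[-24.6,-13.8,4],"yaw":35,"gripper":0},{"slide":[-28.7,-16.0,5],"yaw":40,"gripper":0},{"slide":[-32.8,-18.3,6],"yaw":45,"gripper":0}])

```text
time: 0.9
eef_pos: [456.7, 229.0, 195.6]
tool_rot: [-0.0, 0.562, 0.827, -0.0]
wrist_force: [1.0, 1.0, -0.4]
opening: 0.1
grasp_force: 0.0
```

```bash
cat > g.py <<'E'
from h import *
from scipy.spatial.transform import Rotation as R
np.set_printoptions(precision=1,suppress=True)
def rel(*rows):
    """rows: (lamp angle deg, radius, tcp z)"""
    s=get_state();q=s['tool_rot'];M=R.from_quat([*q[1:],q[0]]).as_matrix();ty=np.degrees(np.arctan2(M[1,1],M[0,1]))
    print(s['time'],s['eef_pos'],s['wrist_force'],s['opening'],'ty',round(ty,1))
    for a,r,z in rows:
        b=np.radians(a-9.87);w=np.r_[542.2+r*np.cos(b),75.7+r*np.sin(b),z]
        print(a,r,z,'cm',np.round(M.T@(w-s['eef_pos'])/10,2),'yaw',round((ty-(a-99.87)+90)%180-90,1))
E
python3 -c "
from g import *
rel((120,84,155),(120,84,91))"
```

```text
0.9 [456.7 229.  195.6] [ 1.   1.  -0.4] 0.05263957212075375 ty 21.5
120 84 155 cm [-9.   2.5  4.1] yaw 1.4
120 84 91 cm [-9.   2.5 10.5] yaw 1.4
```

Emit:
arm_command(steps=[{"slide":[-3,0.8,1.5],"yaw":1,"gripper":0},{"slide":[-6,1.7,3],"yaw":1,"gripper":0},{"slide":[-9,2.5,4.1],"yaw":1,"gripper":0},{"slide":[-9,2.5,4.1],"yaw":1,"gripper":0},{"slide":[-9,2.5,4.1],"yaw":1,"gripper":0}])

```text
time: 1.4
eef_pos: [512.3, 155.9, 154.5]
tool_rot: [-0.001, 0.569, 0.822, -0.001]
wrist_force: [-0.3, 0.9, -0.2]
opening: -0.1
grasp_force: 0.0
```

```bash
python3 -c "
from g import *
rel((120,84,91))
a=capture('wrist');b=capture('top')[200:350,230:390]
cv2.imwrite('pics/w1.png',a[:,:,::-1]);cv2.imwrite('pics/t1.png',cv2.resize(b[:,:,::-1],None,fx=3.7,fy=3.7))
"
```

```text
1.4 [512.3 155.9 154.5] [-0.3  0.9 -0.2] -0.08877086356433245 ty 20.6
120 84 91 cm [-0.2  0.1  6.3] yaw 0.5
```

View pics/w1.png

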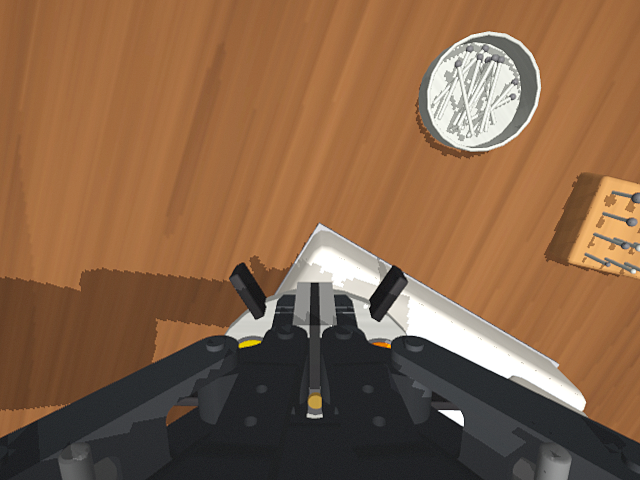

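The wrist view shows the closed fingers at about (315,295), midway between the front-left tab at (247,290) and the left tab at (388,292). It's clear to descend.

Emit:
arm_command(steps=[{"slide":[-0.2,0.1,2],"yaw":0,"gripper":0},{"slide":[-0.2,0.1,4],"yaw":0,"gripper":0},{"slide":[-0.2,0.1,5.2],"yaw":0,"gripper":0},{"slide":[-0.2,0.1,6.3],"yaw":0,"gripper":0},{"slide":[-0.2,0.1,6.3],"yaw":0,"gripper":0},{"slide":[-0.2,0.1,6.3],"yaw":0,"gripper":0}])

```text
time: 2.1
eef_pos: [514.5, 155.2, 92.6]
tool_rot: [0.0, 0.568, 0.823, 0.0]
wrist_force: [-0.5, -0.1, -0.2]
opening: 0.2
grasp_force: 0.0
```

```bash
python3 -c "
from g import *
rel(*[(a,84,91) for a in range(124,181,4)])"
```

```text
2.1 [514.5 155.2  92.6] [-0.5 -0.1 -0.2] 0.17067740448439475 ty 20.8
124 84 91 cm [-0.  -0.7  0.2] yaw -3.4
128 84 91 cm [-0.1 -1.3  0.2] yaw -7.4
132 84 91 cm [-0.2 -1.9  0.2] yaw -11.4
136 84 91 cm [-0.3 -2.5  0.2] yaw -15.4
140 84 91 cm [-0.5 -3.   0.2] yaw -19.4
144 84 91 cm [-0.7 -3.6  0.2] yaw -23.4
148 84 91 cm [-0.9 -4.1  0.2] yaw -27.4
152 84 91 cm [-1.2 -4.6  0.2] yaw -31.4
156 84 91 cm [-1.6 -5.1  0.2] yaw -35.4
160 84 91 cm [-1.9 -5.5  0.2] yaw -39.4
164 84 91 cm [-2.3 -6.   0.2] yaw -43.4
168 84 91 cm [-2.7 -6.4  0.2] yaw -47.4
172 84 91 cm [-3.2 -6.8  0.2] yaw -51.4
176 84 91 cm [-3.6 -7.1  0.2] yaw -55.4
180 84 91 cm [-4.1 -7.5  0.2] yaw -59.4
```

Emit:
arm_command(steps=[{"slide":[0,-0.7,0.1],"yaw":-3,"gripper":0},{"slide":[-0.1,-1.3,0.1],"yaw":-7,"gripper":0},{"slide":[-0.2,-1.6,0.1],"yaw":-10,"gripper":0},{"slide":[-0.2,-1.9,0.1],"yaw":-12,"gripper":0},{"slide":[-0.3,-2.2,0.1],"yaw":-14,"gripper":0},{"slide":[-0.3,-2.5,0.1],"yaw":-16,"gripper":0},{"slide":[-0.4,-2.7,0.1],"yaw":-18,"gripper":0},{"slide":[-0.5,-3.0,0.1],"yaw":-20,"gripper":0}])

```text
time: 2.9
eef_pos: [489.5, 140.3, 92.7]
tool_rot: [0.001, 0.416, 0.909, 0.002]
wrist_force: [1.7, 3.2, -0.7]
opening: 0.2
grasp_force: 1.5
```

```bash
python3 -c "
from g import *
rel(*[(a,84,91) for a in range(142,187,4)])"
```

```text
2.9 [489.5 140.3  92.7] [ 1.7  3.2 -0.7] 0.17860357188297765 ty 40.8
142 84 91 cm [ 0.1 -0.4  0.2] yaw -1.3
146 84 91 cm [ 0.  -1.   0.2] yaw -5.3
150 84 91 cm [-0.1 -1.6  0.2] yaw -9.3
154 84 91 cm [-0.2 -2.2  0.2] yaw -13.3
158 84 91 cm [-0.3 -2.7  0.2] yaw -17.3
162 84 91 cm [-0.5 -3.3  0.2] yaw -21.3
166 84 91 cm [-0.7 -3.8  0.2] yaw -25.3
170 84 91 cm [-1.  -4.3  0.2] yaw -29.3
174 84 91 cm [-1.3 -4.8  0.1] yaw -33.3
178 84 91 cm [-1.7 -5.3  0.1] yaw -37.3
182 84 91 cm [-2.  -5.8  0.1] yaw -41.3
186 84 91 cm [-2.4 -6.2  0.1] yaw -45.3
```

Contact is made at about 3.6 N, so I'll keep going along the arc at a gentle pace.

Emit:
arm_command(steps=[{"slide":[0.1,-0.4,0.1],"yaw":-1,"gripper":0},{"slide":[0.1,-0.7,0.1],"yaw":-3,"gripper":0},{"slide":[0,-1.0,0.1],"yaw":-5,"gripper":0},{"slide":[0,-1.3,0.1],"yaw":-7,"gripper":0},{"slide":[-0.1,-1.6,0.1],"yaw":-9,"gripper":0},{"slide":[-0.1,-1.9,0.1],"yaw":-11,"gripper":0},{"slide":[-0.2,-2.2,0.1],"yaw":-13,"gripper":0},{"slide":[-0.2,-2.4,0.1],"yaw":-15,"gripper":0}])

```text
time: 3.7
eef_pos: [472.3, 122.3, 91.5]
tool_rot: [0.001, 0.294, 0.956, 0.001]
wrist_force: [1.3, 1.1, 0.0]
opening: 0.1
grasp_force: 0.7
```

```bash
python3 -c "
from g import *
rel(*[(a,84,91) for a in range(156,187,4)])
b=capture('top')[200:350,230:390]
cv2.imwrite('pics/t2.png',cv2.resize(b[:,:,::-1],None,fx=3.7,fy=3.7))"
```

```text
3.7 [472.3 122.3  91.5] [1.3 1.1 0. ] 0.0720088171740891 ty 55.8
156 84 91 cm [-0.   0.   0.1] yaw -0.3
160 84 91 cm [-0.  -0.6  0.1] yaw -4.3
164 84 91 cm [-0.1 -1.1  0. ] yaw -8.3
168 84 91 cm [-0.2 -1.7  0. ] yaw -12.3
172 84 91 cm [-0.3 -2.3  0. ] yaw -16.3
176 84 91 cm [-0.5 -2.8  0. ] yaw -20.3
180 84 91 cm [-0.7 -3.4  0. ] yaw -24.3
184 84 91 cm [-1.  -3.9  0. ] yaw -28.3
```

View pics/t2.png

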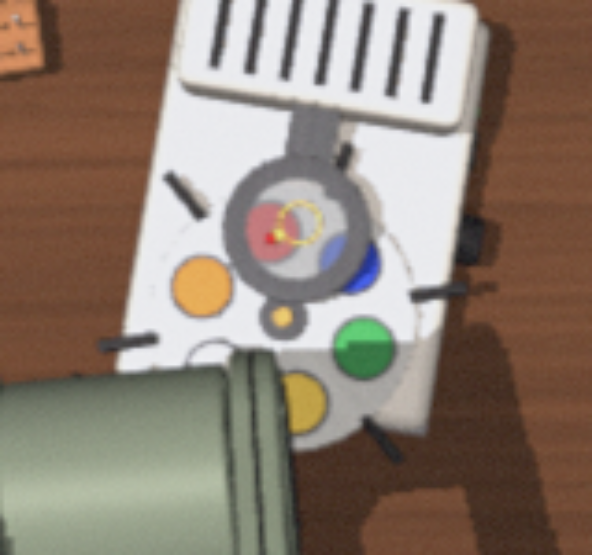

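The picture shows the wheel turned roughly 20–25°: red is leaving the light path and blue is entering the stage ring. The lamp and ring haven't moved. I'll push on past half way.

Emit:
arm_command(steps=[{"slide":[0,-0.3,0],"yaw":-2,"gripper":0},{"slide":[0,-0.6,0],"yaw":-4,"gripper":0},{"slide":[-0.1,-0.8,0],"yaw":-6,"gripper":0},{"slide":[-0.1,-1.1,0],"yaw":-8,"gripper":0},{"slide":[-0.1,-1.4,0],"yaw":-10,"gripper":0},{"slide":[-0.2,-1.7,0],"yaw":-12,"gripper":0},{"slide":[-0.2,-2.0,0],"yaw":-14,"gripper":0},{"slide":[-0.2,-2.0,0],"yaw":-14,"gripper":0}])

```text
time: 4.55
eef_pos: [461.4, 104.4, 90.6]
tool_rot: [0.0, 0.176, 0.984, -0.0]
wrist_force: [-0.1, -0.7, 0.6]
opening: -0.1
grasp_force: 0.0
```

```bash
python3 -c "
from g import *
rel((172,84,91),(180,84,91))
b=capture('top')[200:350,230:390]
cv2.imwrite('pics/t3.png',cv2.resize(b[:,:,::-1],None,fx=3.7,fy=3.7))"
```

```text
4.55 [461.4 104.4  90.6] [-0.1 -0.7  0.6] -0.09291008250508881 ty 69.7
172 84 91 cm [-0.2 -0.2 -0. ] yaw -2.4
180 84 91 cm [-0.3 -1.4 -0. ] yaw -10.4
```

View pics/t3.png

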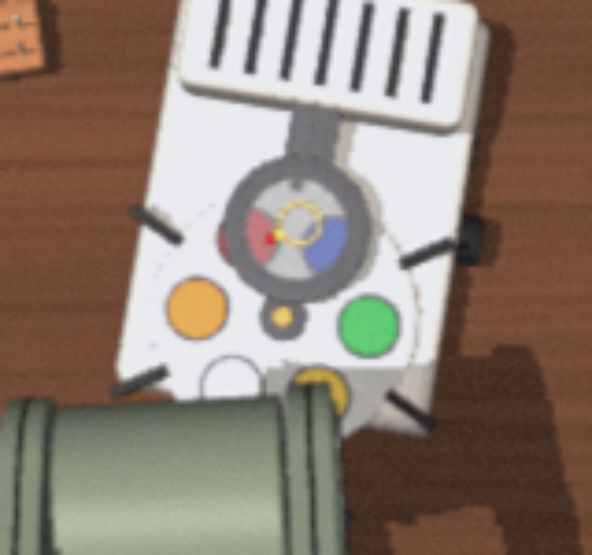

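The wheel is around half way, with red and blue symmetric about the light path, and there's no force on the tool, so it's probably snapping. I'll follow a little further and let it settle.

Emit:
arm_command(steps=[{"slide":[-0.2,-0.3,0],"yaw":-2,"gripper":0},{"slide":[-0.2,-0.5,0],"yaw":-4,"gripper":0},{"slide":[-0.2,-0.5,0],"yaw":-4,"gripper":0},{"slide":[-0.2,-0.5,0],"yaw":-4,"gripper":0},{"slide":[-0.2,-0.5,0],"yaw":-4,"gripper":0}])

```text
time: 5.1
eef_pos: [461.8, 99.4, 90.3]
tool_rot: [0.0, 0.142, 0.99, -0.0]
wrist_force: [0.8, 0.4, -0.8]
opening: 0.2
grasp_force: 0.0
```

```bash
python3 -c "
from g import *
rel((166,84,91),(166,84,160))
b=capture('top')[200:350,230:390]
cv2.imwrite('pics/t4.png',cv2.resize(b[:,:,::-1],None,fx=3.7,fy=3.7))"
```

```text
5.1 [461.8  99.4  90.3] [ 0.8  0.4 -0.8] 0.15496189885432404 ty 73.7
166 84 91 cm [-0.1  1.1 -0.1] yaw 7.6
166 84 160 cm [-0.1  1.1 -7. ] yaw 7.6
```

View pics/t4.png

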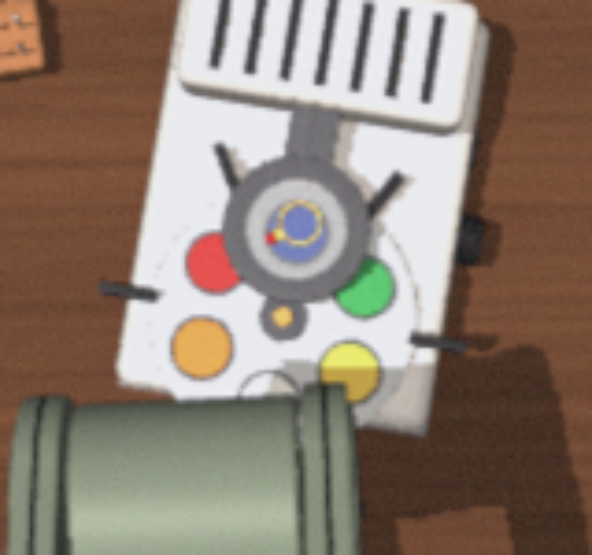

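The wheel has clicked in, with blue centred under the stage at about (298,228) and the ring and lamp unmoved. The finger stands free between the tabs at 150° and 210°, so I'll lift straight up and withdraw.

Emit:
arm_command(steps=[{"slide":[0,0,-2],"yaw":0,"gripper":0},{"slide":[0,0,-5],"yaw":0,"gripper":0},{"slide":[0,0,-9],"yaw":0,"gripper":0},{"slide":[0,0,-13],"yaw":0,"gripper":0},{"slide":[0,4,-15],"yaw":0,"gripper":0},{"slide":[0,9,-15],"yaw":0,"gripper":0},{"slide":[0,14,-15],"yaw":0,"gripper":0},{"slide":[0,18,-15],"yaw":0,"gripper":0}])

```text
time: 5.95
eef_pos: [512.5, 274.6, 240.8]
tool_rot: [0.001, 0.141, 0.99, 0.0]
wrist_force: [1.0, 0.1, -0.1]
opening: -0.2
grasp_force: 0.0
```

Emit:
arm_command(steps=[{"slide":[0,0,0],"yaw":0,"gripper":0},{"slide":[0,0,0],"yaw":0,"gripper":0}])

```text
time: 6.15
eef_pos: [511.7, 272.7, 239.7]
tool_rot: [-0.001, 0.14, 0.99, -0.001]
wrist_force: [-0.1, 0.3, -0.2]
opening: -0.1
grasp_force: 0.0
```

```bash
python3 -c "
from g import *
rel()
b=capture('top')[200:350,180:390]
cv2.imwrite('pics/t5.png',cv2.resize(b[:,:,::-1],None,fx=3.7,fy=3.7))"
```

```text
6.15 [511.7 272.7 239.7] [-0.1  0.3 -0.2] -0.053557480880661014 ty 73.8
```

View pics/t5.png

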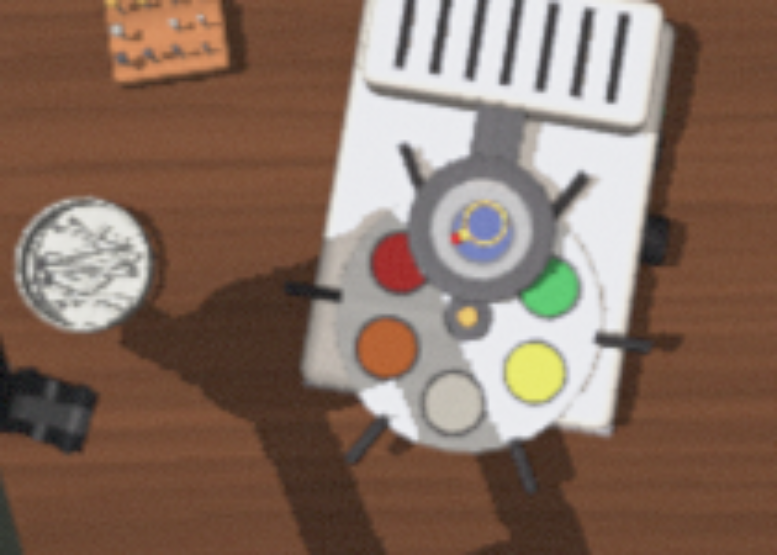

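The final view shows blue seated under the stage at about (483,228), the ring still in place, and the robot clear of everything. I'll hand the job in.

```bash
python3 -c "
from bench import *
print(close_job())"
```

```text
the job is handed in; nothing more can be done
None
```

The blue filter is clicked in under the stage, in the light path. In the camera views the lamp, ring, bur tin and bur block look unmoved; I did not re-check the loupe. The job was handed in at about 6.2 s with the robot clear of everything.

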